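# Put the loose waste-pipe fittings away in their bins

## Robot

A 6-joint arm with a two-finger parallel gripper is mounted at the origin on the work surface. World frame = base frame: x ahead of the robot, y to its left, z up, the work surface at z = 0. Lengths are in m, angles in degrees, forces in N, time in s.
With the tool pointing down it reaches from about 0.35 to 0.925 m from the base axis. Payload 6.4 kg.
Tool frame: the origin (TCP) lies at the very end of the fingers, on their centre line; the grasp point (between the pads) lies 19 mm behind it; z points along the fingers, y is the line along which they close (so a half turn about z gives the same grasp; the last joint's range is limited). The gripper opens to 94 mm and grips with 3 to 60 N. Pads are 16 mm wide; open, the fingers measure 119 mm over their backs; the gripper's body (75 mm by 177 mm) begins 78 mm behind the grasp point.
Start: joints at [-82.741, 14.043, 89.255, -0, 76.702, -9.975], TCP at [0.193, -0.621, 0.205] pointing down, gripper open.
Joint ranges: [-179.41, 179.41], [-58.25, 129.5], [7.25, 145.43], [-54.29, 234.29], [11.92, 165.04], [-157.13, 157.13]. Speed limits (degrees/s): [147.25, 147.25, 180, 180, 180, 180].

## Interface

Orientations are given as a 3x3 rotation matrix whose columns are the frame's x, y, z axes.
In Python, from workcell import move_ptp, servo_line, set_joints, gripper_to, hold, ik, get_state, capture, IKError, job_done gives the robot as it stands. Calls block until the motion is done:
- move_ptp(position, orientation): joint-space move of the TCP to a pose.
- servo_line(position, ori=None, rate=0.15, guard=None): straight line of the TCP; ori=None keeps the orientation; rate is the mean speed in m/s. With guard (N) it stops when the force on the tool has changed by that much, and returns True; else False.
- set_joints(angles): joint-space move.
- gripper_to(opening): finger opening in m; the grip force is fixed at half the most; returns when the fingers have stopped.
- hold(seconds).
- ik(position, orientation): joint angles nearest the present ones, or None.
- get_state(): the state.
- capture(name): name is "scene" or "side" or "wrist"; returns a dict with "img" (420x560x3 uint8, red, green, blue), "vfov" (degrees; the focal length in pixels is half the picture's height over the tangent of half this angle, whatever the lens; pixels are square), "cx", "cy" (the principal point, pixels), "R" (3x3) and "t" (3): a world point X has camera coordinates R X + t. Camera axes: x right, y down, z forward; pixel columns grow to the right and rows downward; lengths in m; the calibration is good to about 2 mm. A picture is of the moment at which its call begins. There is no depth.
A pose or a line that the arm cannot do raises IKError and nothing moves.
- job_done(): hands the job in; it is judged then, once.
The state is a dict: "time_s": time; "joint_positions": joint angles; "qvel": joint speeds; "tau": joint torques, N m; "tool_pos": TCP position; "ee_rot": TCP orientation; "wrist_force": force on the tool from outside, world axes, zero at the start; "moment": the same for the moment, N m; "gripper_width": finger opening in m; "grasp_force": force on a finger pad.
Only numpy, scipy, OpenCV 4.12 (cv2) and the standard library are available. Lean on these libraries where they do the work, as an engineer would, in place of code of your own. Each camera call takes 0.05 s, during which the arm holds its last target. There are 200 camera calls.

## Task

The plumbing job in the laundry room is finished: put the four loose white pipe fittings (large elbow, small elbow, tee, coupling) away, each in the blue bin that already holds its own kind and size. Lay the elbows and the tee flat on the bin's floor and stand the coupling on end, in the free front part of the bin and not on top of the stock. Leave the brass valve and the tape reel where they lie.

Things in the scene. Friction and masses are not known exactly. Their poses are not given: they have to be found in the camera images.
- large_elbow: Loose white plastic 90 degree pipe elbow, the larger of two, lying flat. Two round sockets, 40 mm outside diameter, one along its +x and one along its +y, each ending 56 mm from the origin. Origin: the crossing of the socket axes, 20 mm above the surface it lies on; z square to its plane. Grip either socket across its outer 30 mm. About 60 g.
- small_elbow: Loose white plastic 90 degree pipe elbow, the smaller of two, lying flat. Two round sockets, 26 mm outside diameter, one along its +x and one along its +y, each ending 42 mm from the origin. Origin: the crossing of the socket axes, 13 mm above the surface it lies on; z square to its plane. Grip either socket across its outer 25 mm. About 25 g.
- tee: Loose white plastic pipe tee, lying flat. Three round sockets of 26 mm outside diameter: the straight run along its +x and -x and the branch along its +y, each ending 42 mm from the origin. Origin: the crossing of the axes, 13 mm above the surface it lies on; z is square to its plane. The outer 25 mm of any socket can be gripped across. About 35 g.
- coupling: Loose white plastic straight pipe coupling: a plain tube 40 mm in outside diameter (43 mm at a narrow ridge round its middle) and 56 mm long, standing on end. Origin: its centre, 28 mm above the surface it stands on; z along its axis. About 45 g.
- bin_large_elbow: Fixed blue open-fronted bin, its stock one elbow of the larger size (40 mm sockets) in the rear (x over 5 mm), front free. 200 mm deep (its x, front lip at -x, towards the robot) by 140 wide (y); walls and floor 4 mm thick. Sides and back 62 mm high, front lip 30; the sides slope down to 30 over the front 50 mm. Origin: centre of the underside, z up; the floor's upper face is 4 mm above it.
- bin_small_elbow: Fixed blue open-fronted bin, its stock one elbow of the smaller size (26 mm sockets) in the rear (x over 20 mm), front free. 200 mm deep (its x, front lip at -x, towards the robot) by 140 wide (y); walls and floor 4 mm thick. Sides and back 62 mm high, front lip 30; the sides slope down to 30 over the front 50 mm. Origin: centre of the underside, z up; the floor's upper face is 4 mm above it.
- bin_tee: Fixed blue open-fronted bin, its stock one tee in the rear (x over 25 mm), front free. 200 mm deep (its x, front lip at -x, towards the robot) by 140 wide (y); walls and floor 4 mm thick. Sides and back 62 mm high, front lip 30; the sides slope down to 30 over the front 50 mm. Origin: centre of the underside, z up; the floor's upper face is 4 mm above it.
- bin_coupling: Fixed blue open-fronted bin, its stock one coupling standing on end in the rear (x over 30 mm), front free. 200 mm deep (its x, front lip at -x, towards the robot) by 140 wide (y); walls and floor 4 mm thick. Sides and back 62 mm high, front lip 30; the sides slope down to 30 over the front 50 mm. Origin: centre of the underside, z up; the floor's upper face is 4 mm above it.
- stop_valve: Brass pipe valve with a red lever, a bystander lying among the fittings: 80 mm long (its x), 32 mm wide, 45 mm high; the lever reaches 49 mm along +x. Origin: centre of the underside.
- tape_reel: Flat grey reel of thread-seal tape, a bystander lying among the fittings: 54 mm in diameter, 14 mm high. Origin: centre of the underside.
There are look-alikes about, which are no part of the job. Leave any pink look-alike of the tee alone.

How it is judged:
By the outcome, as a careful person would: the job done as asked, in the order asked, and still so for the second after the job is handed in, with the robot touching nothing.
It also fails if it takes over 96 s, if anything falls off the work surface, if the arm or the gripper's body presses on something with over 40 N, if the wrist force passes 120 N, or if a joint passes its speed limit or range.

## Working session

There is one attempt and no reset: what is moved stays moved. The work goes in short steps, each a Python script; the robot and the scene stay as the last script left them, time stands still between calls to the robot, and variables do not carry over. Pictures are saved under pics/ and viewed, at most 14 in all, crops included, and the job is handed in when it is done.

```bash
ls; mkdir -p pics
python3 - <<'E'
from workcell import *
import cv2,numpy as np
for n in ["scene","side","wrist"]:
    c=capture(n); cv2.imwrite(f"pics/{n}0.png",c["img"][:,:,::-1])
    np.savez(f"{n}0.npz",**c)
    R=c["R"];print(n,c["vfov"],c["cx"],c["cy"],(-np.array(R).T@c["t"]).round(3),np.array(R).round(2).tolist(),[k for k in c])
print(get_state()["time_s"])
E
```

```text
pics
scene 54.25536150967203 275.5150366299701 205.50081746323394 [1.364 0.117 0.722] [[-0.12, 0.99, -0.01], [0.63, 0.07, -0.77], [-0.77, -0.1, -0.63]] ['img', 'vfov', 'cx', 'cy', 'R', 't']
side 56.68713722851067 276.9996985051992 211.61129112457212 [0.23  0.53  0.638] [[-0.86, -0.52, -0.02], [-0.34, 0.6, -0.73], [0.39, -0.62, -0.69]] ['img', 'vfov', 'cx', 'cy', 'R', 't']
wrist 66.90530244277767 276.77334573580504 211.30038899512348 [ 0.27  -0.596  0.384] [[0.3, -0.96, -0.0], [-0.92, -0.29, 0.28], [-0.27, -0.08, -0.96]] ['img', 'vfov', 'cx', 'cy', 'R', 't']
0.15
```

View pics/scene0.png

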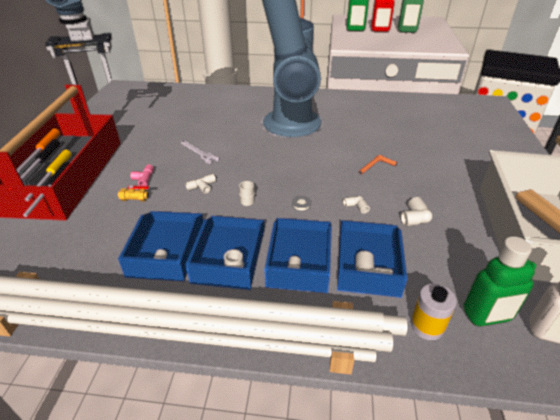

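View pics/side0.png

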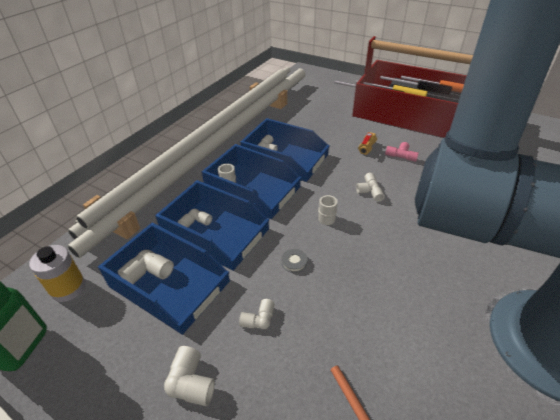

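The scene view shows the tee at (202,184), coupling (247,193), small elbow (357,204) and large elbow (416,212). The pink tee is at (142,176), the valve at (133,195) and the reel at (301,203). The bins, from the left, are at (163,244), (228,250) coupling, (300,254) and (371,257) large elbow. Next I'll take a wrist overview from above.

```bash
cat > h.py <<'E'
from workcell import *
import cv2,numpy as np
def ray(c,uv,z):
    f=c["img"].shape[0]/2/np.tan(np.radians(c["vfov"])/2); R=np.array(c["R"]);o=-R.T@np.array(c["t"])
    d=R.T@np.array([(uv[0]-c["cx"])/f,(uv[1]-c["cy"])/f,1]); return o+d*(z-o[2])/d[2]
def proj(c,X):
    f=c["img"].shape[0]/2/np.tan(np.radians(c["vfov"])/2); p=np.array(c["R"])@np.array(X)+c["t"]
    return np.array([c["cx"]+f*p[0]/p[2],c["cy"]+f*p[1]/p[2]])
def down(a): # closing axis y at yaw a(deg)+90 ; x at yaw a
    a=np.radians(a);x=np.array([np.cos(a),np.sin(a),0]);z=np.array([0,0,-1.]);return np.column_stack([x,np.cross(z,x),z])
E
python3 - <<'E'
from h import *
c=dict(np.load("scene0.npz"))
for n,uv,z in [("tee",(202,184),.02),("coup",(247,193),.03),("reel",(301,203),.01),("sm",(357,204),.02),("lg",(416,212),.02),("pink",(142,176),.02),("valve",(133,195),.02),("b1",(163,244),.03),("b2",(228,250),.03),("b3",(300,254),.03),("b4",(371,257),.03)]:
    print(n,ray(c,uv,z).round(3))
print(np.array(get_state()["ee_rot"]).round(2))
for p in [(.45,-.0,.36),(.5,0,.36),(.45,0,.3)]:
  q=ik(p,down(0)); print(p,q)
move_ptp((.45,-.0,.36),down(0))
c=capture("wrist");np.savez("w1.npz",**c);cv2.imwrite("pics/w1.png",c["img"][:,:,::-1])
print(get_state()["time_s"])
E
```

```text
tee [ 0.439 -0.221  0.02 ]
coup [ 0.48  -0.081  0.03 ]
reel [0.483 0.07  0.01 ]
sm [0.483 0.221 0.02 ]
lg [0.499 0.375 0.02 ]
pink [ 0.419 -0.411  0.02 ]
valve [ 0.511 -0.401  0.02 ]
b1 [ 0.7   -0.246  0.03 ]
b2 [ 0.702 -0.086  0.03 ]
b3 [0.696 0.083 0.03 ]
b4 [0.687 0.246 0.03 ]
[[ 0.96  0.3  -0.  ]
 [ 0.3  -0.96  0.  ]
 [ 0.   -0.   -1.  ]]
(0.45, -0.0, 0.36) [-1.44906625e+01 -1.89226637e+01  1.05345077e+02 -2.54444375e-14
  9.35775865e+01  7.55093375e+01]
(0.5, 0, 0.36) [-1.30146392e+01 -1.15043012e+01  9.93559754e+01 -2.54444375e-14
  9.21483258e+01  7.69853608e+01]
(0.45, 0, 0.3) [-1.44906625e+01 -1.79504683e+01  1.10641329e+02 -2.54444375e-14
  8.73091396e+01  7.55093375e+01]
2.65
```

View pics/w1.png

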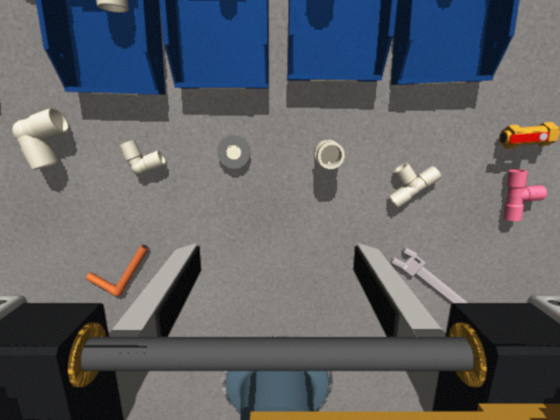

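The wrist overview shows the large elbow near (40,138), small elbow (143,157), reel (235,152), coupling (329,155) and white tee (413,185). The pink tee (520,195), valve (530,135), wrench and orange tool are look-alikes or bystanders. Next I'll look over the bins and measure everything.

Run:
```python
from h import *
move_ptp((.62,-.0,.36),down(0))
c=capture("wrist");np.savez("w2.npz",**c);cv2.imwrite("pics/w2.png",c["img"][:,:,::-1])
print(get_state()["time_s"])
w=dict(np.load("w1.npz"));im=cv2.cvtColor(w["img"],cv2.COLOR_RGB2HSV)
m=((im[:,:,1]<60)&(im[:,:,2]>120)).astype(np.uint8)*255
m[235:]=0
n,l,s,ce=cv2.connectedComponentsWithStats(m)
for i in range(1,n):
    if s[i,4]>60: print(i,s[i],ce[i].round(1))
vis=w["img"][:,:,::-1].copy(); vis[m>0]=(0,0,255)
cv2.imwrite("pics/m1.png",cv2.resize(vis[90:240],None,fx=1.4,fy=1.4))
```

```text
3.4167
1 [    0     0   560   235 74405] [275.9 152. ]
2 [ 97   0  27  11 181] [111.9   3.9]
5 [225 144  17  17 224] [233.2 151.6]
```

View pics/w2.png

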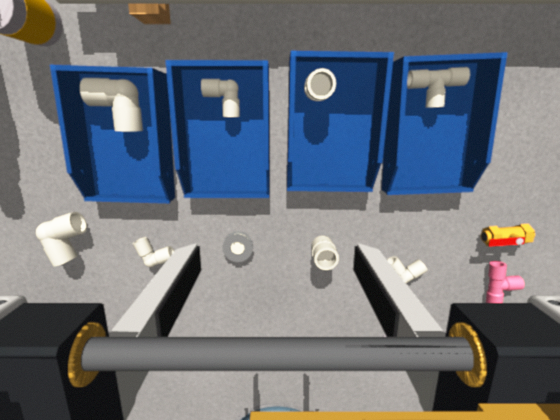

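View pics/m1.png

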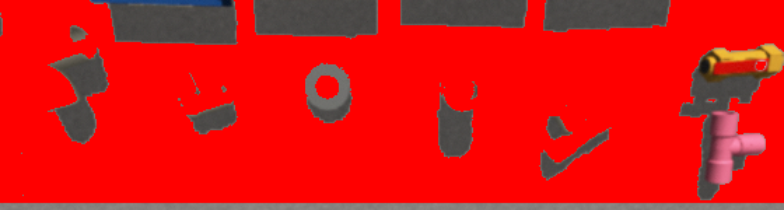

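The bins, left to right in this view: large elbow (115,130), small elbow (222,130), coupling (337,120), tee (440,120). The brightness threshold was too low, so I'll refine the masks.

```bash
cat > meas.py <<'E'
from h import *
def white(img,lo=165):
    h=cv2.cvtColor(img,cv2.COLOR_RGB2HSV); m=((h[:,:,1]<70)&(h[:,:,2]>lo)).astype(np.uint8)*255
    return cv2.morphologyEx(m,cv2.MORPH_CLOSE,np.ones((5,5)))
def plan(c,cont,z): return np.array([ray(c,p,z)[:2] for p in cont.reshape(-1,2)])
E
python3 - <<'E'
from meas import *
w=dict(np.load("w1.npz"))
h=cv2.cvtColor(w["img"],cv2.COLOR_RGB2HSV)
print("bg",h[200,250],"parts",h[125,45],h[155,30+10],h[160,150],h[190,412])
m=white(w["img"]);m[235:]=0
vis=w["img"][:,:,::-1].copy()
cs,_=cv2.findContours(m,cv2.RETR_EXTERNAL,cv2.CHAIN_APPROX_NONE)
for k in cs:
    if cv2.contourArea(k)<200 or k[:,:,1].min()<50: continue
    u=k.reshape(-1,2).mean(0); z=.020 if u[0]<90 else .013
    P=plan(w,k,z); r=cv2.minAreaRect((P*1000).astype(np.float32))
    print(u.round(),"rect c",np.round(r[0],1),"size",np.round(r[1],1),"ang",round(r[2],1))
    cv2.drawContours(vis,[k],-1,(0,0,255),1)
    b=cv2.boxPoints(r)/1000
    cv2.polylines(vis,[np.int32([proj(w,[*p,z]) for p in b])],True,(0,255,0),1)
w2=dict(np.load("w2.npz"));h=cv2.cvtColor(w2["img"],cv2.COLOR_RGB2HSV)
m=((abs(h[:,:,0].astype(int)-112)<14)&(h[:,:,1]>150)).astype(np.uint8)*255
v2=w2["img"][:,:,::-1].copy()
for k in cv2.findContours(m,cv2.RETR_EXTERNAL,cv2.CHAIN_APPROX_NONE)[0]:
    if cv2.contourArea(k)<3000: continue
    p=cv2.approxPolyDP(cv2.convexHull(k),4,True).reshape(-1,2); print("bin",p.tolist())
    cv2.polylines(v2,[p],True,(0,255,0),1)
    for q in p: print("   ",q,ray(w2,q,.062 if q[1]<100 else .030)[:2].round(4))
cv2.imwrite("pics/m2.png",np.vstack([cv2.resize(vis[90:225],None,fx=1.4,fy=1.4),cv2.resize(v2[40:215],None,fx=1.4,fy=1.4)]))
E
```

```text
bg [ 20  11 134] parts [ 21  37 199] [ 22  31 223] [ 25  25 234] [ 25  24 236]
[412. 181.] rect c [ 436.5 -222.3] size [57.5 88.2] ang 37.6
[141. 156.] rect c [477.8 220.3] size [48.6 61.9] ang 16.5
[329. 154.] rect c [476.  -86.4] size [49.6 42.9] ang 46.1
[ 35. 137.] rect c [499.9 379.1] size [76.9 71.6] ang 17.3
bin [[267, 61], [267, 197], [85, 199], [67, 169], [50, 65]]
    [267  61] [0.7764 0.0137]
    [267 197] [0.5764 0.0164]
    [ 85 199] [0.5731 0.317 ]
    [ 67 169] [0.6227 0.3375]
    [50 65] [0.7715 0.313 ]
bin [[291, 51], [506, 53], [490, 158], [472, 190], [288, 190]]
    [291  51] [ 0.7889 -0.0191]
    [506  53] [ 0.7863 -0.3124]
    [490 158] [ 0.6402 -0.3387]
    [472 190] [ 0.5882 -0.3191]
    [288 190] [ 0.5882 -0.0181]
```

View pics/m2.png

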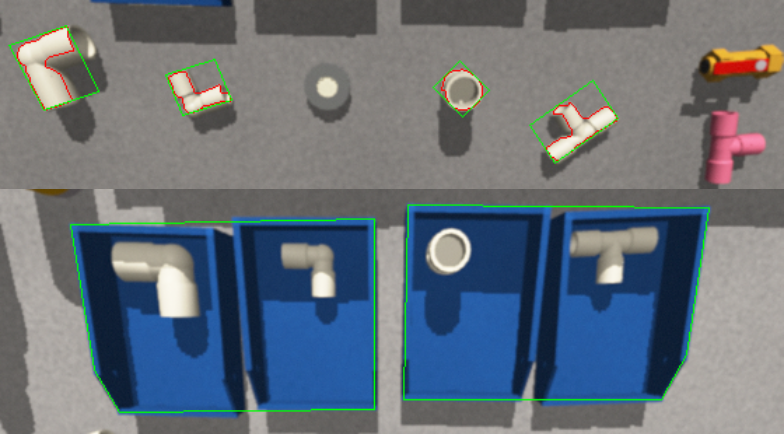

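Bins came out about 200 mm deep with 160 mm pitch and roughly 0° yaw, which matches the sizes given. Shaded socket ends drop out of the masks, so I'll take close-ups of the four fittings and tile them for checking.

Run:
```python
from h import *
tiles=[]
for n,p in dict(lg=(.50,.38),sm=(.478,.22),co=(.476,-.086),te=(.4365,-.222)).items():
    move_ptp((p[0]-.085,p[1],.17),down(0))
    c=capture("wrist");np.savez(f"c_{n}.npz",**c)
    h=cv2.cvtColor(c["img"],cv2.COLOR_RGB2HSV)
    u=np.int32(proj(c,[*p,.015])); print(n,u,get_state()["time_s"])
    m=((h[:,:,1]>17)&(h[:,:,2]>60)).astype(np.uint8)*255
    m=cv2.morphologyEx(m,cv2.MORPH_OPEN,np.ones((3,3)))
    a=c["img"][:,:,::-1]; x0=max(u[0]-95,0);y0=max(u[1]-95,0);a=a[y0:y0+190,x0:x0+190];b=cv2.merge([m]*3)[y0:y0+190,x0:x0+190]
    tiles.append(np.vstack([cv2.resize(a,(190,190)),cv2.resize(b,(190,190))]))
cv2.imwrite("pics/t1.png",np.hstack(tiles))
```

```text
lg [276 116] 5.1917
sm [277 115] 5.9333
co [278 115] 7.15
te [278 115] 7.825
```

View pics/t1.png

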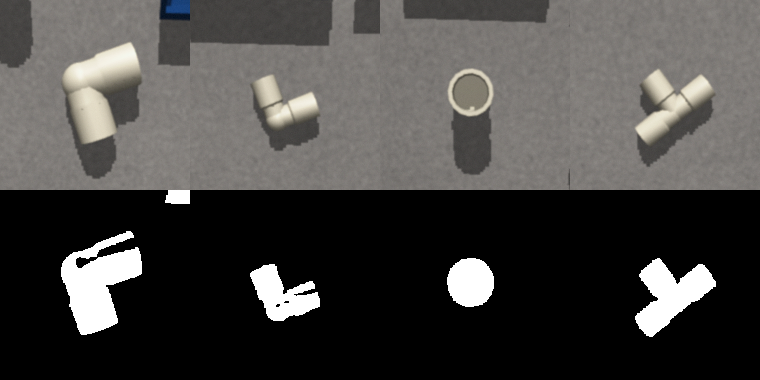

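The close-up tiles confirm the four white fittings, and the masks nearly fill them. I'll combine the masks, fit rectangles and check the sizes.

```bash
cat >> meas.py <<'E'
def fit(c,guess,kind,z=None,lo=170):
    h=cv2.cvtColor(c["img"],cv2.COLOR_RGB2HSV)
    m=(((h[:,:,1]>17)&(h[:,:,2]>60)&(h[:,:,0]<40))|(h[:,:,2]>lo)).astype(np.uint8)*255
    m=cv2.morphologyEx(cv2.morphologyEx(m,cv2.MORPH_OPEN,np.ones((3,3))),cv2.MORPH_CLOSE,np.ones((3,3)))
    z=z or dict(lg=.02,sm=.013,te=.013,co=.056)[kind]
    cs=[k for k in cv2.findContours(m,cv2.RETR_EXTERNAL,cv2.CHAIN_APPROX_NONE)[0] if cv2.contourArea(k)>300]
    u=proj(c,[*guess,z]); k=min(cs,key=lambda k:np.linalg.norm(k.reshape(-1,2).mean(0)-u))
    P=(plan(c,k,z)*1000).astype(np.float32)
    if kind=="co": o,r=cv2.minEnclosingCircle(P); return np.array(o)/1000,None,r
    r=cv2.minAreaRect(P); ce=np.array(r[0]); b=cv2.boxPoints(r); M=cv2.moments(P); g=np.array([M["m10"],M["m01"]])/M["m00"]
    if kind=="te":
        e=[b[1]-b[0],b[2]-b[1]]; s=min(e,key=np.linalg.norm); s=s/np.linalg.norm(s)
        if (g-ce)@s>0: s=-s
        o=ce-s*14.5; return o/1000,[np.degrees(np.arctan2(s[1],s[0]))],r[1]
    i=max(range(4),key=lambda i:(b[i]-ce)@(g-ce)); rad=20 if kind=="lg" else 13; L=56 if kind=="lg" else 42
    d=[v/np.linalg.norm(v) for v in (b[(i+1)%4]-b[i],b[(i-1)%4]-b[i])]
    # centre of the rectangle = origin + (L-rad)/2*(d1+d2)
    o=ce-(L-rad)/2*(d[0]+d[1]); return o/1000,[np.degrees(np.arctan2(v[1],v[0])) for v in d],r[1]
E
python3 - <<'E'
from meas import *
tiles=[]
for n,p in dict(lg=(.50,.38),sm=(.478,.22),co=(.476,-.086),te=(.4365,-.222)).items():
    c=dict(np.load(f"c_{n}.npz")); o,a,s=fit(c,p,n); print(n,o.round(4),a and np.round(a,1),np.round(s,1))
    v=c["img"][:,:,::-1].copy(); z=.02 if n=="lg" else .056 if n=="co" else .013
    L=.056 if n=="lg" else .042
    for t in a or [0]:
        q=o+(L if a else .02)*np.array([np.cos(np.radians(t)),np.sin(np.radians(t))]); cv2.line(v,tuple(np.int32(proj(c,[*o,z]))),tuple(np.int32(proj(c,[*q,z]))),(0,0,255),1)
    tiles.append(v[20:210,180:370])
cv2.imwrite("pics/t2.png",np.hstack(tiles))
E
```

```text
lg [0.5105 0.3936] [-159.9  -69.9] [79.9 82.7]
sm [0.4562 0.2285] [-69.5  20.5] [58.8 58.3]
co [ 0.4777 -0.0814] None 21.2
te [ 0.4216 -0.2306] [38.] [58.9 90.3]
```

View pics/t2.png

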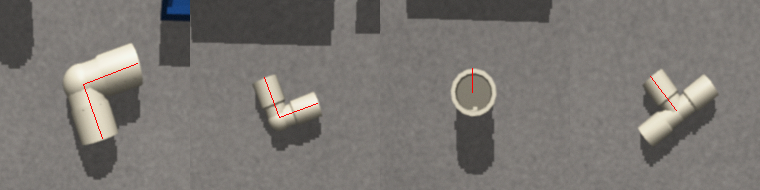

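The fitted axes lie on the sockets and the sizes are within about 4 mm of those given. Starting with the large elbow.

```bash
cat > job.py <<'E'
from meas import *
def unit(t): t=np.radians(t); return np.array([np.cos(t),np.sin(t)])
def pick(o,th,r,yaw,z,w):
    p=np.array(o)+r*unit(th)
    gripper_to(w); move_ptp((*p,z+.09),down(yaw)); servo_line((*p,z),rate=.12)
    gripper_to(0.0 if w<.06 else .01); s=get_state(); print("grip",s["gripper_width"],s["grasp_force"])
    servo_line((*p,z+.14),rate=.25); s=get_state(); print("lift",round(s["gripper_width"],4),np.round(s["grasp_force"],1),s["time_s"])
def place(o,th,r,yaw,z,w):
    p=np.array(o)+r*unit(th)
    move_ptp((*p,.15),down(yaw)); servo_line((*p,z+.02),rate=.2); hit=servo_line((*p,z),rate=.04,guard=6)
    print("touch",hit,np.round(get_state()["tool_pos"],4)); gripper_to(w); servo_line((*p,.16),rate=.25); print(get_state()["time_s"])
E
python3 - <<'E'
from job import *
pick((.5105,.3936),-159.9,.043,20.1,.003,.07)
place((.673-.030,.245+.012),180,.043,0,.0078,.055)
c=capture("side");np.savez("s1.npz",**c);cv2.imwrite("pics/s1.png",c["img"][:,:,::-1])
E
```

```text
grip 0.039442274227585415 29.992961883544922
lift 0.0393 30.0 12.8
touch True [0.5994 0.2568 0.0073]
16.075
```

View pics/s1.png

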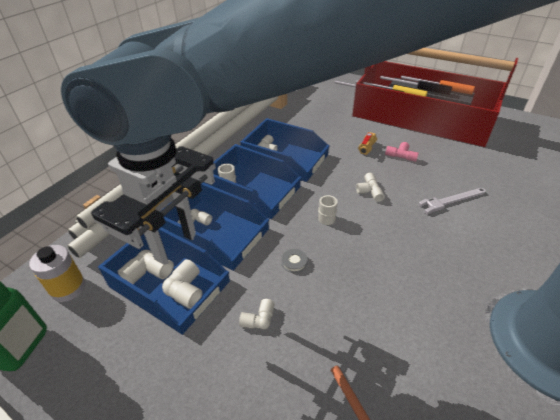

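The large elbow sits flat at the front of its bin at (183,283), clear of the stock at (148,265). Next, the small elbow and the tee.

Run:
```python
from job import *
# reached leg points +x and stays that way; the other leg goes to -y
pick((.4562,.2285),20.5,.031,20.5,.003,.055)
place((.6764-.065,.085+.012),0,.031,0,.0078,.045)
pick((.4216,-.2306),38,.031,38,.003,.055)
place((.687-.065,-.2485),1,.031,1,.0078,.045)
pick((.4777,-.0814),0,0,0,.032,.075)
place((.6886-.045,-.0885),0,0,0,.0368,.065)
move_ptp((.5,0,.36),down(0))
c=capture("wrist");np.savez("w3.npz",**c);cv2.imwrite("pics/w3.png",c["img"][:,:,::-1])
c=capture("side");np.savez("s3.npz",**c);cv2.imwrite("pics/s3.png",c["img"][:,:,::-1])
print(get_state()["time_s"])
```

```text
grip 0.025065167392609153 29.99282419681549
lift 0.0253 30.0 19.125
touch True [0.6419 0.097  0.0073]
22.575
grip 0.025234640224907668 29.989116489887238
lift 0.0254 30.0 26.55
touch True [ 0.6526 -0.2477  0.0073]
29.9833
grip 0.03936413900277468 29.99968260526657
lift 0.0396 30.0 33.85
touch True [ 0.6431 -0.0885  0.0361]
36.9667
38.0917
```

View pics/w3.png

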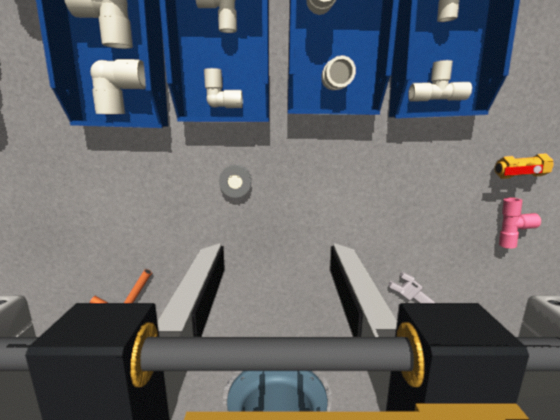

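View pics/s3.png

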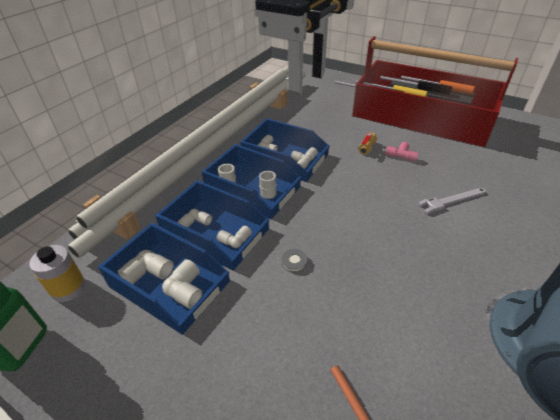

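The pictures show all four fittings in the front parts of their own bins, in w3 at (118,85), (222,90), (339,72) and (440,85). The elbows and tee lie flat and the coupling stands upright. The reel, valve and pink tee haven't moved.

```bash
python3 -c "
from workcell import *
hold(0.5); print(job_done())"
```

```text
the job is handed in; nothing more can be done
None
```

All four fittings are in the front of their matching bins (elbows and tee flat, coupling on end), the valve, reel and pink tee were left alone, and the job was handed in at about 39 s of the 96 s allowed; no verdict was returned.

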